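# Hang the lipped label bin on the louvred panel

### The job

Pick up the small grey bin with the label roll in it, lift its rear lip over the louvre in the middle of the bench-top panel and press it gently down behind the louvre until it is fully home and the spring keeper has snapped out over the lip. Leave it hanging there square and central, with the roll still in it; never drop it or press it hard against the panel (a light hand's push, well under 25 N), keep it upright, and leave the bananas and the marker where they are.

Things in the scene. Friction and masses are not known exactly. Their poses are not given: they have to be found in the camera images.
- bin_mid (a point): Centre, half-way up, of the small open grey plastic bin standing on the table: 100 long (x) x 60 wide (y) x 75 mm high, walls 3 mm, 0.16 to 0.26 kg. Axes: x to its lipped rear, y left, z up. Its plain side faces at y = +-30 can be gripped from above. Rear wall's outer face at x = +50.
- bin_lip (a point): On the bin (same axes), 54.5 mm behind the centre line of its length: middle of the lip's underside, the ceiling of its pocket. Lip 56 mm wide (y): flange 4 mm thick, its top level with the rim, runs back 13 mm from the rear wall, then turns down 14 mm below this point; downturn 4 mm thick (4.5 to 8.5 mm behind this point). Pocket between wall and downturn 9 mm wide.
- roll_mid (a point): Centre of the white paper label roll standing loose in the bin: 46 mm outside diameter, 36 mm high, 60 g; its top is 36 mm below the bin's rim.
- panel: Grey louvred steel panel on a 10 mm foot, fixed, 240 wide (y), 194 mm high. Origin at table height under the middle of its front face, the plane x = 0; x points into the panel, z up. Foot reaches 20 mm before the face. Two ribs at y = +-18 mm stand 18 mm out, z = 62 to 119 mm, tops bevelled: the hung bin's rear wall leans on them, its centre about 70 mm before the face.
- bay (a point): On the panel's face (panel axes), 150 mm up, at the louvre's middle: nominal height of its top edge. Louvre: upright aluminium tongue 90 mm wide, at x = -17 to -13 mm; slot behind it 13 mm wide, 20 deep, open above. Its clamped rail's height is NOT measured: the true edge is up to 12 mm lower or higher, to be found by feel. Home: flange on that edge, downturn in the slot.
- keeper (a joint): Steel spring nose 36 mm wide over the louvre's middle, moves with the rail. Value: m pushed back, 0 = out, at most 0.016. Out: tip 13 mm before the face, underside 6.5 mm over the louvre's edge, top slopes back to the face 28 mm over it. Takes 3 N + 0.1 N/mm. The lip's back pushes it in about 8 mm, rubbing too hard for the bin's weight alone; lip home, it snaps out over it.
- bananas_mid (a point): Bystander: hand of four green bananas lying on the table, about 200 x 130 x 50 mm; point 18 mm above its underside. Not to be moved.
- marker: Bystander: white marker pen with a black cap lying on the table, 130 x 16 x 14 mm, long along its x, origin under its middle. Not to be moved.
Things that resemble listed ones, but are neither listed nor needed, are in the scene too. Of the things like the part that bears roll_mid, leave any that is purple or turquoise; of the rest the smaller one is meant.

How it is judged:
By the outcome, as a careful person would: the job done as asked, in the order asked, and still so for the second after the job is handed in, with the robot touching nothing.
It also fails if it takes over 72 s, if anything falls off the work surface, if the arm or the gripper's body presses on something with over 40 N, if the wrist force passes 120 N, or if a joint passes its speed limit or range.

### The arm

A 6-joint arm with a two-finger parallel gripper is mounted at the origin on the work surface. World frame = base frame: x ahead of the robot, y to its left, z up, the work surface at z = 0. Lengths are in mm, angles in rad, forces in N, time in s.
With the tool pointing down it reaches from about 325 to 925 mm from the base axis. Payload 3.1 kg.
Tool frame: the origin (TCP) lies between the finger pads; the fingertips stand 11 mm ahead of it and the grasp point (between the pads) lies 8 mm behind it; z points along the fingers, y is the line along which they close (so a half turn about z gives the same grasp; the last joint's range is limited). The gripper opens to 85 mm and grips with 20 to 120 N. Pads are 22 mm wide; open, the fingers measure 114 mm over their backs; the gripper's body (76 mm by 85 mm) begins 54 mm behind the grasp point. The pads swing forward as they close: fully open they stand 13 mm farther back than shut.
Start: joints at [-1.399, 0.217, 1.613, -0, 1.311, -0.112], TCP at [175.025, -600.005, 242.3] pointing down, gripper open.
Joint ranges: [-2.75, 2.75], [-0.78, 2.1], [0.31, 2.55], [-1.13, 4.27], [0.13, 2.63], [-2.58, 2.58]. Speed limits (rad/s): [2.79, 2.79, 3.14, 3.14, 3.14, 3.14].

### API

Orientations are given as a 3x3 rotation matrix whose columns are the frame's x, y, z axes.
In Python, from station import arm, cams gives the robot as it stands.
- The arm moves only by the tool servo_tool, never from a script. Its argument "steps" is text: rows parted by semicolons, each of 7 numbers parted by spaces: the shift along the tool's x, y, z in cm, then the turn, a rotation vector about the tool's x, y, z in rad, then the opening, from 0 (shut) to 1 (fully open). In form: dx dy dz rx ry rz fingers; .... A call has 1 to 12 rows; each row is the pose to reach, as a shift and turn from the pose commanded when the call began, along the tool's axes at that moment; what a row does not reach only later rows make up. A row lasts 1/8 s, in which the tool goes at most 62.5 mm and 10.7 degrees, less where a joint would pass 70% of its speed; a pose out of reach is approached as far as the arm can. A call with a gripper value outside its range is refused whole. The fingers move at their own pace and stop on an object; the grip force is fixed at half the most. Time passes only in rows, so rows that repeat a pose let the fingers close. It gives the time, the measured TCP pose, the force, the opening and the grip force at its end, in the units of the state.
- arm.get_obs(): the state, without advancing time (a new reading comes with each control period).
- cams.snapshot(name): name is "side" or "top" or "wrist"; returns a dict with "pixels" (480x640x3 uint8, red, green, blue), "z_map" (480x640 float32, mm along the optical axis (not along the pixel's ray), 0 where there is no reading), "fx", "fy", "cx", "cy" (pixels), "R" (3x3) and "t" (3): a world point X has camera coordinates R X + t; the wrist camera has in their place "T_tool_cam" (4x4, takes a point from camera to tool coordinates, whose origin is the TCP and whose axes are the flange's). Camera axes: x right, y down, z forward; pixel columns grow to the right and rows downward; lengths in mm; the calibration is good to about 2 mm. A picture is of the moment at which its call begins: read the wrist's pose just before it.
- arm.finish_job(): hands the job in; it is judged then, once.
The state is a dict: "time": time; "q": joint angles; "dq": joint speeds; "joint_efforts": joint torques, N m; "tcp_pos": TCP position; "ee_rot": TCP orientation; "wrist_force": force on the tool from outside, world axes, zero at the start; "wrist_torque": the same for the moment, N m; "gripper_width": opening from 0.0 (shut) to 1.0 (fully open); "finger_force": force on a finger pad.
Only numpy, scipy, OpenCV 4.12 (cv2) and the standard library are available. Lean on these libraries where they do the work, as an engineer would, in place of code of your own. Each camera call takes 0.05 s, during which the arm holds its last target. There are 200 camera calls.

## Working session

There is one attempt and no reset: what is moved stays moved. The work goes in short steps, Python scripts to look and compute and a tool call to move; the robot and the scene stay as the last step left them, time stands still between calls to the robot, and variables do not carry over. Pictures are saved under pics/ and viewed, at most 10 in all, crops included, and the job is handed in when it is done.

Besides the shell and the picture viewer there is one more tool, called after "Emit:" as a command line: name --argument value ..., lists and objects as JSON in quotes. servo_tool: Moves the arm, as the interface text tells. Its arguments: {"type":"object","properties":{"steps":{"type":"string"}},"required":["steps"]}

```bash
mkdir -p pics; ls
cat > h.py <<'E'
import numpy as np,cv2
from station import arm,cams
def snap(n):
    o=arm.get_obs(); s=cams.snapshot(n)
    if 'R' not in s:
        T=np.array(s['T_tool_cam']);R=np.array(o['ee_rot'])@T[:3,:3];c=np.array(o['ee_rot'])@T[:3,3]+o['tcp_pos']
        s['R']=R.T;s['t']=-R.T@c
    return s
def cloud(s):
    z=s['z_map'];v,u=np.mgrid[:480,:640]
    P=np.stack([(u-s['cx'])/s['fx']*z,(v-s['cy'])/s['fy']*z,z],-1)
    W=(P-np.array(s['t']))@np.array(s['R']); W[z==0]=np.nan
    return W
E
python3 - <<'E'
from h import *
o=arm.get_obs();print(o)
a=[]
for n in('side','top'):
    s=snap(n);np.savez(n+'.npz',**s);print(n,s['fx'],-np.array(s['R']).T@s['t']);a.append(s['pixels'])
    cv2.imwrite(f'pics/{n}.png',s['pixels'][:,:,::-1])
E
```

```text
pics
{'time': 0.0, 'q': array([-1.39921077e+00,  2.17756987e-01,  1.61495790e+00, -3.44554858e-05,
        1.31131775e+00, -1.12205317e-01]), 'dq': array([ 6.41813256e-04,  1.86654792e-03, -6.14761075e-04,  2.66206354e-05,
        6.51356233e-04, -2.49098580e-04]), 'joint_efforts': array([ 1.82572066e-04, -3.96847093e+01, -3.03851867e+01, -3.03792940e-04,
        9.69134853e-03,  9.90615888e-06]), 'tcp_pos': array([ 174.86780802, -599.19642707,  240.95409103]), 'ee_rot': array([[ 9.59998473e-01,  2.80004876e-01, -4.49428215e-04],
       [ 2.80005134e-01, -9.59995506e-01,  2.39847037e-03],
       [ 2.40134332e-04, -2.42837010e-03, -9.99997023e-01]]), 'wrist_force': array([ 0.2468841 , -0.41057956, -0.36118735]), 'wrist_torque': array([-0.01805162, -0.02441599, -0.03945642]), 'finger_force': 0.0, 'gripper_width': 0.9971606766145664}
side 523.1585110033714 [ 486.29356114 -565.95633171  761.75011177]
top 623.8697549994092 [ 354.34010036    6.08160626 1413.45426696]
```

View pics/side.png

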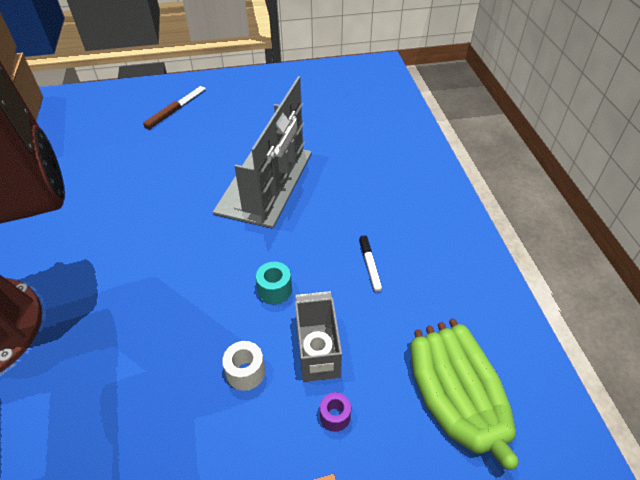

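View pics/top.png

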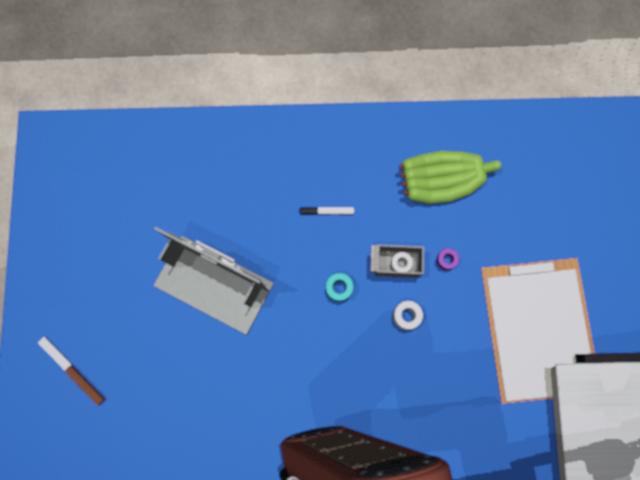

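Side view candidates for the roll: small white roll in the bin (318,345), larger loose white roll (244,365), turquoise (273,283), purple (335,411). I choose the one in the bin at (318,337), whose lip is at the far end (315,297). The panel's louvre is on its far side, at (285,135), facing away from the robot.

Run:
```python
from h import *
for n in('side','top'):
    s=dict(np.load(n+'.npz'));W=cloud(s);hsv=cv2.cvtColor(s['pixels'],cv2.COLOR_RGB2HSV)
    x,y,z=W[...,0],W[...,1],W[...,2]
    print(n)
    roi=np.zeros((480,640),bool)
    if n=='side': roi[285:390,285:350]=1
    else: roi[230:290,360:432]=1
    m=roi&(hsv[...,1]<90)&(z>60)&(z<90)
    r=cv2.minAreaRect(np.c_[x[m],y[m]].astype(np.float32));print('bin rim',m.sum(),r,np.median(z[m]))
    print(cv2.boxPoints(r).round(1))
    roi[:]=0
    if n=='side': roi[70:230,210:320]=1
    else: roi[220:335,150:280]=1
    m=roi&(hsv[...,1]<90)&(z>182)&(z<210)
    if m.sum()>10:
        r=cv2.minAreaRect(np.c_[x[m],y[m]].astype(np.float32));print('panel top',m.sum(),r,np.median(z[m]));print(cv2.boxPoints(r).round(1))
    for k,(lo,hi) in dict(mid=(120,185),foot=(5,14)).items():
        m=roi&(hsv[...,1]<90)&(z>lo)&(z<hi)
        r=cv2.minAreaRect(np.c_[x[m],y[m]].astype(np.float32));print(k,m.sum(),cv2.boxPoints(r).round(1).tolist())
s=dict(np.load('side.npz'));p=s['pixels'][:,:,::-1]
cv2.imwrite('pics/c.png',np.hstack([cv2.resize(p[70:230,205:325],(400,533),interpolation=2),cv2.resize(p[270:400,280:378],(400,533),interpolation=2)]))
```

```text
side
bin rim 1020 ((555.48876953125, -141.23141479492188), (114.84435272216797, 59.79795455932617), 86.13007354736328) 74.62455300524444
[[ 521.8 -196.5]
 [ 581.4 -200.5]
 [ 589.2  -86. ]
 [ 529.5  -81.9]]
panel top 478 ((554.1200561523438, 248.0944061279297), (240.18032836914062, 6.688106536865234), 61.537994384765625) 191.41962023017973
[[493.9 144.1]
 [499.8 140.9]
 [614.3 352.1]
 [608.4 355.3]]
mid 1893 [[452.5, 166.6999969482422], [514.2000122070312, 132.89999389648438], [628.7999877929688, 342.3999938964844], [567.0, 376.20001220703125]]
foot 1842 [[402.20001220703125, 192.6999969482422], [518.0, 130.60000610351562], [632.2999877929688, 343.3999938964844], [516.5999755859375, 405.6000061035156]]
top
bin rim 467 ((554.0300903320312, -137.23574829101562), (112.15292358398438, 61.29270935058594), 86.35770416259766) 74.31384401055392
[[ 519.9 -191.3]
 [ 581.1 -195.1]
 [ 588.2  -83.2]
 [ 527.   -79.3]]
panel top 276 ((553.208740234375, 250.49876403808594), (237.00634765625, 4.363304138183594), 61.48295974731445) 194.60864945144442
[[494.7 147.4]
 [498.5 145.3]
 [611.7 353.6]
 [607.9 355.7]]
mid 773 [[452.29998779296875, 170.60000610351562], [512.2000122070312, 137.3000030517578], [624.9000244140625, 339.70001220703125], [565.0, 373.0]]
foot 3908 [[402.5, 197.3000030517578], [523.7999877929688, 131.5], [665.7999877929688, 393.29998779296875], [544.5, 459.1000061035156]]
```

View pics/c.png

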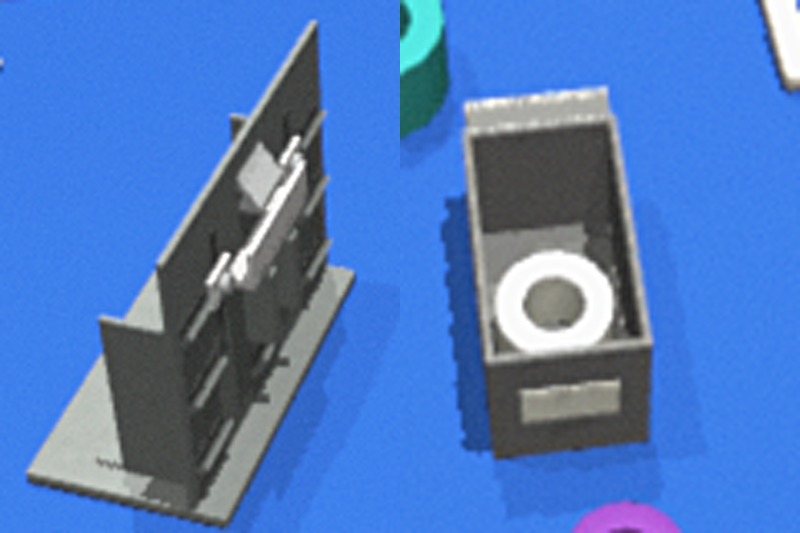

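The crop confirms it: the left half shows the panel with tongue and keeper nose on its front. The right half shows the bin, lip at the back, with the small white roll inside. I'm moving above the bin, tool x turned along bin x.

Emit:
servo_tool --steps "4.1 -2.9 0 0 0 -0.1 1;8.3 -5.7 0 0 0 -0.2 1;12.4 -8.6 0 0 0 -0.3 1;16.5 -11.4 0 0 0 -0.41 1;20.7 -14.3 0 0 0 -0.51 1;24.8 -17.2 0 0 0 -0.61 1;29 -20 0 0 0 -0.71 1;33 -22.9 0 0 0 -0.81 1;37.2 -25.7 0 0 0 -0.91 1;41.4 -28.6 0 0 0 -1.02 1;45.5 -31.5 0 0 0 -1.12 1;49.6 -34.3 0 0 0 -1.218 1"

```text
time: 1.6
tcp_pos: [555.7, -130.3, 241.8]
ee_rot: [[0.066, 0.998, -0.001], [0.998, -0.066, 0.0], [0.0, -0.001, -1.0]]
wrist_force: [1.1, -0.7, -0.2]
gripper_width: 0.999
finger_force: 0.0
```

Emit:
servo_tool --steps "0 0 0 0 0 0 1;0 0 0 0 0 0 1;0 0 0 0 0 0 1"

```text
time: 1.98
tcp_pos: [554.3, -132.8, 242.0]
ee_rot: [[0.071, 0.997, -0.001], [0.997, -0.071, -0.0], [-0.0, -0.001, -1.0]]
wrist_force: [-0.5, -0.2, -0.0]
gripper_width: 1.002
finger_force: 0.0
```

```bash
cat > b.py <<'E'
from h import *
o=arm.get_obs();s=snap('wrist');W=cloud(s);hsv=cv2.cvtColor(s['pixels'],cv2.COLOR_RGB2HSV)
x,y,z=W[...,0],W[...,1],W[...,2]
near=np.hypot(x-556,y+140)<85
m=near&(hsv[...,1]<110)&(z>66)&(z<84)
r=cv2.minAreaRect(np.c_[x[m],y[m]].astype(np.float32));print(m.sum(),r,np.median(z[m]));print(cv2.boxPoints(r).round(1))
print(o['time'],o['tcp_pos'],np.round(o['ee_rot'],4).tolist())
cv2.imwrite('pics/w1.png',s['pixels'][:,:,::-1])
E
python3 b.py
```

```text
2354 ((553.9595947265625, -141.69235229492188), (113.27445220947266, 60.256656646728516), 86.19524383544922) 74.26411183166152
[[ 520.1 -196.2]
 [ 580.3 -200.2]
 [ 587.8  -87.2]
 [ 527.7  -83.2]]
1.975 [ 554.32498457 -132.78950164  242.00423639] [[0.0707, 0.9975, -0.0008], [0.9975, -0.0707, -0.0001], [-0.0002, -0.0008, -1.0]]
```

View pics/w1.png

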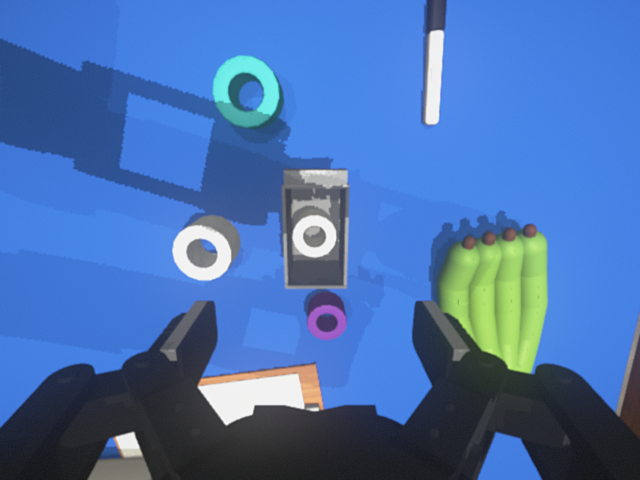

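The wrist view shows the bin at (315,230) with the roll in it, fingers straddling it, and about 45 mm clear to the big roll at (205,250). Descending.

Emit:
servo_tool --steps "0 0 4 0 0 0 1;0 0 8.5 0 0 0 1;0 0 13 0 0 0 1;0 0 16 0 0 0 1;0 0 18.5 0 0 0 1;0 0 20.2 0 0 0 1;0 0 20.2 0 0 0 1;0 0 20.2 0 0 0 1"

```text
time: 3.02
tcp_pos: [556.0, -132.5, 41.4]
ee_rot: [[0.069, 0.998, 0.002], [0.998, -0.069, -0.001], [-0.001, 0.002, -1.0]]
wrist_force: [0.2, 0.0, -0.1]
gripper_width: 1.001
finger_force: 0.0
```

Emit:
servo_tool --steps "0 0 0 0 0 0 0.8;0 0 0 0 0 0 0.75;0 0 0 0 0 0 0.72;0 0 0 0 0 0 0.7;0 0 0 0 0 0 0.68;0 0 0 0 0 0 0.66;0 0 0 0 0 0 0.6;0 0 0 0 0 0 0.5;0 0 0 0 0 0 0.4;0 0 0 0 0 0 0.4"

```text
time: 4.28
tcp_pos: [555.4, -131.9, 40.9]
ee_rot: [[0.069, 0.998, 0.0], [0.998, -0.069, -0.0], [0.0, 0.0, -1.0]]
wrist_force: [-2.1, 1.1, 5.6]
gripper_width: 0.699
finger_force: 65.2
```

Emit:
servo_tool --steps "0 0 -0.5 0 0 0 0.4;0 0 -1.5 0 0 0 0.4;0 0 -4 0 0 0 0.4;0 0 -7 0 0 0 0.4;0 0 -10 0 0 0 0.4;0 0 -13 0 0 0 0.4;0 0 -16 0 0 0 0.4;0 0 -18.5 0 0 0 0.4;0 0 -20 0 0 0 0.4;0 0 -20 0 0 0 0.4;0 0 -20 0 0 0 0.4"

```text
time: 5.65
tcp_pos: [554.3, -131.5, 238.8]
ee_rot: [[0.069, 0.998, -0.002], [0.998, -0.069, 0.001], [0.001, -0.003, -1.0]]
wrist_force: [-0.1, -0.2, -2.1]
gripper_width: 0.695
finger_force: 65.3
```

```bash
cat > b2.py <<'E'
from h import *
import sys
o=arm.get_obs();s=snap('wrist');W=cloud(s)
R=np.array(o['ee_rot']);L=(W-o['tcp_pos'])@R   # tool coords
np.savez('w2.npz',L=L,W=W,p=s['pixels'])
x,y,z=L[...,0],L[...,1],L[...,2]
m=(abs(x-20)<90)&(abs(y)<40)&(z>-45)&(z<0)
for lo in range(-45,0,5):
    k=m&(z>=lo)&(z<lo+5); 
    if k.sum(): print(lo,k.sum(),np.percentile(x[k],[1,50,99]).round(1),np.percentile(y[k],[1,50,99]).round(1))
k=m&(x>25)&(x<75)
print('lip z',np.median(z[k]),k.sum())
print(o['time'],o['tcp_pos'].round(1),o['wrist_force'].round(2),R.round(3).tolist())
cv2.imwrite('pics/w2.png',s['pixels'][:,:,::-1])
E
python3 b2.py
```

```text
-45 795 [10.8 11.7 13.4] [-39.8  27.7  39.7]
-40 540 [10.9 12.2 45. ] [-39.8  27.2  39.6]
-35 12317 [-7.5 36.7 46.8] [-33.   -0.6  32. ]
-30 1859 [-24.3  19.   47. ] [-35.8   0.7  35.1]
-25 1678 [-30.4  14.3  47. ] [-39.2   0.5  39.3]
-20 1438 [-35.   12.1  46.9] [-39.    0.2  39.2]
-15 760 [-38.   -3.9  31.8] [-39.5  26.3  39.5]
-10 673 [-39.   -5.1  18.5] [-39.5  26.3  39.6]
-5 581 [-44.2 -10.2  16. ] [-27.7  26.3  39.4]
lip z -33.2311804985359 11877
5.65 [ 554.3 -131.5  238.8] [-0.14 -0.23 -2.06] [[0.069, 0.998, -0.002], [0.998, -0.069, 0.001], [0.001, -0.003, -1.0]]
```

View pics/w2.png

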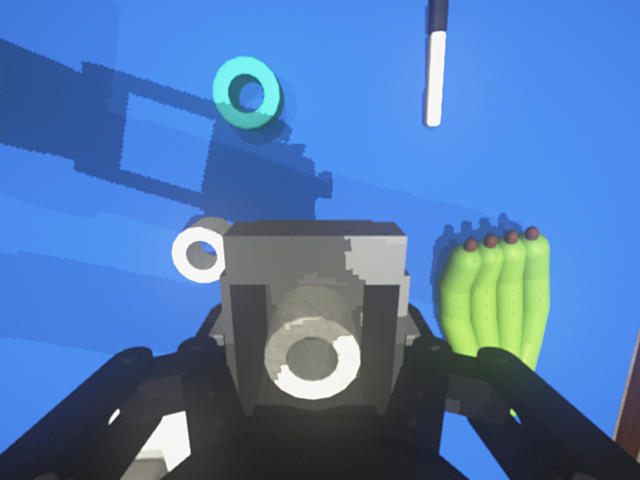

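Wrist view: bin held level in the fingers, with the roll at (312,355) and the lip at (315,250). Now to a point about 40 mm before the panel.

Emit:
servo_tool --steps "2.8 0.5 -0.2 0 0 -0.1 0.4;5.7 1 -0.4 0 0 -0.19 0.4;8.5 1.5 -0.6 0 0 -0.29 0.4;11.3 2 -0.8 0 0 -0.38 0.4;14.2 2.5 -1 0 0 -0.48 0.4;17 3 -1.2 0 0 -0.57 0.4;19.8 3.6 -1.4 0 0 -0.67 0.4;22.7 4.1 -1.6 0 0 -0.76 0.4;25.5 4.6 -1.8 0 0 -0.86 0.4;28.3 5.1 -2 0 0 -0.95 0.4;31.2 5.6 -2 0 0 -1.05 0.4;34 6.1 -2 0 0 -1.143 0.4"

```text
time: 7.2
tcp_pos: [638.8, 203.9, 258.2]
ee_rot: [[-0.881, 0.474, -0.003], [0.474, 0.881, -0.001], [0.002, -0.002, -1.0]]
wrist_force: [-0.4, -0.4, -2.9]
gripper_width: 0.698
finger_force: 65.3
```

Emit:
servo_tool --steps "0 0 0 0 0 0 0.4;0 0 0 0 0 0 0.4;0 0 0 0 0 0 0.4;0 0 0 0 0 0 0.4"

```text
time: 7.7
tcp_pos: [639.4, 202.3, 260.2]
ee_rot: [[-0.879, 0.478, -0.0], [0.478, 0.879, -0.0], [0.0, -0.0, -1.0]]
wrist_force: [-0.6, -0.3, -3.3]
gripper_width: 0.695
finger_force: 65.6
```

```bash
cat > p.py <<'E'
from h import *
o=arm.get_obs();s=snap('wrist');W=cloud(s)
R=np.array(o['ee_rot']);L=(W-o['tcp_pos'])@R
x,y,z=L[...,0],L[...,1],L[...,2];H=W[...,2]
print(o['time'],o['tcp_pos'].round(1),o['wrist_force'].round(2),R.round(4).tolist())
# lip on bin: back edge
m=(abs(y)<33)&(z>-37)&(z<-29)&(x>33)&(x<52)
e=[(np.percentile(x[m&(abs(y-c)<4)],98)) for c in(-24,-12,0,12,24)];print('lip back',np.round(e,1),'y',np.percentile(y[m],[1,99]).round(1),'z',np.median(z[m]))
# panel by heights
for lo,hi in((186,204),(150,184),(120,150)):
    k=(H>lo)&(H<hi)&(x>60)&(x<180)&(abs(y)<140)
    if k.sum()<20: continue
    r=cv2.minAreaRect(np.c_[x[k],y[k]].astype(np.float32));print(lo,k.sum(),np.percentile(x[k],[1,10,50,90,99]).round(1),np.percentile(y[k],[1,99]).round(1),cv2.boxPoints(r).round(1).tolist(),np.median(H[k]).round(1))
np.savez('p.npz',L=L,H=H)
cv2.imwrite('pics/w3.png',s['pixels'][:,:,::-1])
E
python3 p.py
```

```text
7.7 [639.4 202.3 260.2] [-0.59 -0.32 -3.3 ] [[-0.8785, 0.4777, -0.0003], [0.4777, 0.8785, -0.0002], [0.0002, -0.0003, -1.0]]
lip back [47.4 47.4 47.4 47.4 47.4] y [-28.1  27.4] z -33.32881567975634
186 4131 [95.4 95.7 97.3 99.2 99.8] [-117.3  117.6] [[95.19999694824219, -120.69999694824219], [99.5999984741211, -120.69999694824219], [100.0999984741211, 120.30000305175781], [95.69999694824219, 120.30000305175781]] 193.3
150 3390 [ 82.9  86.3  95.5  95.8 104.5] [-115.7  115.9] [[82.80000305175781, 121.0], [82.9000015258789, -119.69999694824219], [104.80000305175781, -119.69999694824219], [104.69999694824219, 121.0]] 168.5
120 5990 [ 78.6  81.2  92.8 131.5 146.9] [-109.1  109.8] [[78.19999694824219, -119.19999694824219], [148.5, -119.4000015258789], [149.3000030517578, 120.0], [79.0, 120.19999694824219]] 136.4
```

View pics/w3.png

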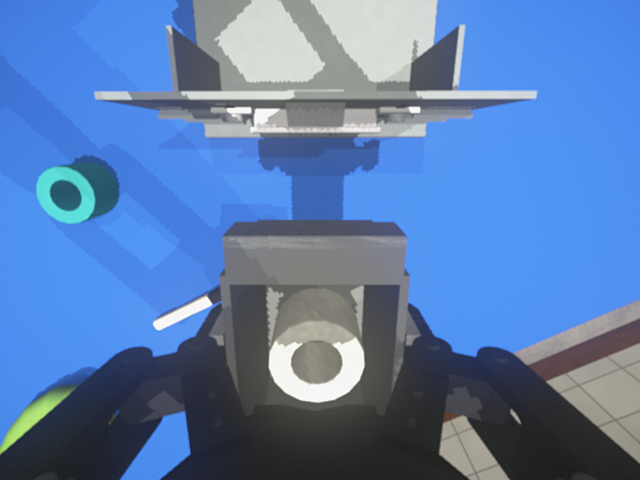

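Run:
```python
import numpy as np
d=np.load('p.npz');L=d['L'];H=d['H'];x,y=L[...,0],L[...,1]
for lo in range(72,96,2):
    for ya,yb,n in((0,17,'mid'),(22,43,'side')):
        k=(x>=lo)&(x<lo+2)&(abs(y)>ya)&(abs(y)<yb)&(H>60)&(H<192)
        if k.sum()>3: print(lo,n,k.sum(),np.percentile(H[k],[2,50,90,98]).round(1))
k=(x>74)&(x<84)&(H>120)&(abs(y)<60);print(np.percentile(y[k],[1,50,99]))
```

```text
76 mid 13 [ 62.7  93.9 101.2 101.4]
78 mid 163 [ 90.  147.  148.2 148.8]
78 side 186 [138.7 147.1 148.2 148.7]
80 mid 145 [146.  147.5 148.4 148.7]
80 side 181 [146.2 147.5 148.3 148.7]
82 mid 156 [145.8 158.2 159.7 161. ]
82 side 117 [126.2 145.8 147.3 147.9]
84 mid 207 [159.3 161.3 162.6 163.5]
84 side 171 [126.2 127.7 128.6 129.1]
86 mid 179 [162.  164.  165.7 166.4]
86 side 158 [126.3 127.7 128.6 129. ]
88 mid 194 [164.4 166.9 168.3 168.9]
88 side 128 [125.9 127.6 128.8 129.1]
90 mid 219 [167.6 169.7 171.1 171.6]
90 side 169 [126.1 127.6 128.4 128.7]
92 mid 225 [170.6 172.4 173.7 174.3]
92 side 171 [126.1 127.5 128.4 128.8]
94 mid 348 [173.4 176.7 188.6 189.6]
94 side 775 [126.5 158.3 184.6 189.4]
[-43.41897794   0.06160799  43.82921104]
```

Panel is square to the tool. Louvre edge appears at about z = 147.5, with the keeper centred. Forward 41 mm, then down to about 50 mm above home.

Emit:
servo_tool --steps "1 0 0 0 0 0 0.4;2.5 0 0 0 0 0 0.4;3.7 0 0.3 0 0 0 0.4;4.1 0 1.5 0 0 0 0.4;4.1 0 3.5 0 0 0 0.4;4.1 0 5.5 0 0 0 0.4;4.1 0 7.5 0 0 0 0.4;4.1 0 9 0 0 0 0.4;4.1 0 9.4 0 0 0 0.4;4.1 0 9.4 0 0 0 0.4;4.1 0 9.4 0 0 0 0.4"

```text
time: 9.12
tcp_pos: [604.3, 222.9, 167.6]
ee_rot: [[-0.879, 0.477, 0.002], [0.477, 0.879, 0.001], [-0.002, 0.002, -1.0]]
wrist_force: [-0.3, 0.4, -2.5]
gripper_width: 0.7
finger_force: 65.6
```

```bash
cat > q.py <<'E'
from h import *
o=arm.get_obs();s=snap('wrist');W=cloud(s)
R=np.array(o['ee_rot']);L=(W-o['tcp_pos'])@R
x,y,z=L[...,0],L[...,1],L[...,2];H=W[...,2]
print(o['time'],o['tcp_pos'].round(1),o['wrist_force'].round(2),R.round(4).tolist())
m=(abs(y)<33)&(z>-37)&(z<-30)&(x>33)&(x<49)
print('lip back',np.percentile(x[m],98).round(1),'y',np.percentile(y[m],[1,99]).round(1),'z',np.median(z[m]))
k=(H>180)&(H<200)&(x>50)&(x<90)
print('panel top x',np.percentile(x[k],[1,10,50,90,99]).round(1),np.percentile(y[k],[.5,99.5]).round(1),'slope',np.polyfit(y[k],x[k],1))
for lo in range(28,56,2):
    k=(x>=lo)&(x<lo+2)&(abs(y)>31)&(abs(y)<43)&(H>60)&(H<185)
    if k.sum()>3: print(lo,k.sum(),np.percentile(H[k],[2,50,98]).round(1))
cv2.imwrite('pics/w4.png',s['pixels'][:,:,::-1])
E
python3 q.py
```

```text
9.125 [604.3 222.9 167.6] [-0.27  0.38 -2.46] [[-0.8791, 0.4766, 0.0023], [0.4766, 0.8791, 0.0006], [-0.0017, 0.0016, -1.0]]
lip back 47.4 y [-28.1  27.3] z -33.38823690389659
panel top x [55.  55.6 58.  59.1 59.2] [-101.8  104.4] slope [1.34688790e-03 5.76492342e+01]
38 171 [146.1 147.4 148.6]
40 379 [129.9 146.8 148.7]
42 253 [128.4 138.3 147.5]
```

View pics/w4.png

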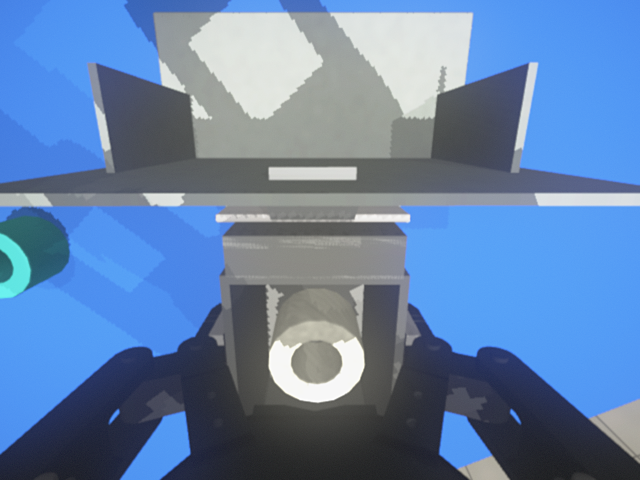

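The wrist view shows the lip (225–405, row 240) just before the tongue line (218–410, row 217), centred, with about 50 mm left to home. Nudge 1 mm in and go down gently.

Emit:
servo_tool --steps "0.1 0 0.3 0 0 0 0.4;0.1 0 0.7 0 0 0 0.4;0.1 0 1.1 0 0 0 0.4;0.1 0 1.4 0 0 0 0.4;0.1 0 1.6 0 0 0 0.4;0.1 0 1.7 0 0 0 0.4;0.1 0 1.7 0 0 0 0.4"

```text
time: 10.05
tcp_pos: [603.6, 223.0, 150.3]
ee_rot: [[-0.879, 0.477, 0.002], [0.477, 0.879, 0.0], [-0.002, 0.001, -1.0]]
wrist_force: [1.7, -0.6, 1.9]
gripper_width: 0.7
finger_force: 65.8
```

Emit:
servo_tool --steps "0 0 0.1 0 0 0 0.4;0 0 0.2 0 0 0 0.4;0 0 0.3 0 0 0 0.4;0 0 0.4 0 0 0 0.4;0 0 0.5 0 0 0 0.4;0 0 0.5 0 0 0 0.4"

```text
time: 10.8
tcp_pos: [603.8, 223.5, 145.6]
ee_rot: [[-0.879, 0.477, 0.003], [0.477, 0.879, 0.001], [-0.002, 0.002, -1.0]]
wrist_force: [2.9, -2.0, 3.9]
gripper_width: 0.692
finger_force: 66.2
```

Emit:
servo_tool --steps "0 0 0.1 0 0 0 0.4;0 0 0.2 0 0 0 0.4;0 0 0.3 0 0 0 0.4;0 0 0.4 0 0 0 0.4;0 0 0.4 0 0 0 0.4"

```text
time: 11.42
tcp_pos: [603.0, 223.3, 140.1]
ee_rot: [[-0.879, 0.477, 0.002], [0.477, 0.879, 0.001], [-0.001, 0.001, -1.0]]
wrist_force: [3.6, -1.2, -0.8]
gripper_width: 0.692
finger_force: 65.6
```

Emit:
servo_tool --steps "0 0 0.1 0 0 0 0.4;0 0 0.2 0 0 0 0.4;0 0 0.3 0 0 0 0.4;0 0 0.4 0 0 0 0.4;0 0 0.4 0 0 0 0.4"

```text
time: 12.05
tcp_pos: [602.2, 223.0, 135.9]
ee_rot: [[-0.879, 0.477, -0.001], [0.477, 0.879, -0.0], [0.0, -0.001, -1.0]]
wrist_force: [3.2, -1.6, -1.7]
gripper_width: 0.694
finger_force: 65.6
```

Emit:
servo_tool --steps "0 0 0.1 0 0 0 0.4;0 0 0.2 0 0 0 0.4;0 0 0.3 0 0 0 0.4;0 0 0.4 0 0 0 0.4;0 0 0.4 0 0 0 0.4"

```text
time: 12.68
tcp_pos: [602.5, 223.3, 132.2]
ee_rot: [[-0.879, 0.477, 0.0], [0.477, 0.879, 0.0], [0.0, 0.0, -1.0]]
wrist_force: [3.5, -0.8, -0.9]
gripper_width: 0.693
finger_force: 65.7
```

Emit:
servo_tool --steps "0 0 0.1 0 0 0 0.4;0 0 0.2 0 0 0 0.4;0 0 0.3 0 0 0 0.4;0 0 0.4 0 0 0 0.4;0 0 0.4 0 0 0 0.4"

```text
time: 13.3
tcp_pos: [602.4, 223.2, 128.1]
ee_rot: [[-0.879, 0.477, -0.0], [0.477, 0.879, 0.0], [0.0, -0.0, -1.0]]
wrist_force: [3.4, -1.4, -1.6]
gripper_width: 0.698
finger_force: 65.7
```

Emit:
servo_tool --steps "0 0 0.1 0 0 0 0.4;0 0 0.2 0 0 0 0.4;0 0 0.3 0 0 0 0.4;0 0 0.4 0 0 0 0.4;0 0 0.4 0 0 0 0.4"

```text
time: 13.92
tcp_pos: [602.4, 223.2, 124.1]
ee_rot: [[-0.879, 0.477, -0.0], [0.477, 0.879, 0.0], [0.0, -0.0, -1.0]]
wrist_force: [3.0, -0.5, -1.3]
gripper_width: 0.698
finger_force: 65.7
```

Emit:
servo_tool --steps "0 0 0.1 0 0 0 0.4;0 0 0.2 0 0 0 0.4;0 0 0.3 0 0 0 0.4;0 0 0.3 0 0 0 0.4"

```text
time: 14.42
tcp_pos: [602.5, 223.2, 121.1]
ee_rot: [[-0.879, 0.477, -0.0], [0.477, 0.879, 0.0], [0.0, -0.0, -1.0]]
wrist_force: [3.3, -2.1, -0.6]
gripper_width: 0.694
finger_force: 65.7
```

Emit:
servo_tool --steps "0 0 0.05 0 0 0 0.4;0 0 0.1 0 0 0 0.4;0 0 0.1 0 0 0 0.4"

```text
time: 14.8
tcp_pos: [601.5, 223.3, 119.5]
ee_rot: [[-0.879, 0.476, -0.002], [0.476, 0.879, -0.0], [0.002, -0.001, -1.0]]
wrist_force: [0.5, -0.5, -3.2]
gripper_width: 0.693
finger_force: 65.6
```

Emit:
servo_tool --steps "0 0 0.05 0 0 0 0.4;0 0 0.1 0 0 0 0.4;0 0 0.1 0 0 0 0.4"

```text
time: 15.18
tcp_pos: [601.7, 223.3, 118.7]
ee_rot: [[-0.879, 0.477, -0.002], [0.477, 0.879, 0.0], [0.002, -0.001, -1.0]]
wrist_force: [0.3, -0.7, -3.3]
gripper_width: 0.694
finger_force: 65.6
```

Keeper snapped out (side force gone). Now down until the flange seats.

Emit:
servo_tool --steps "0 0 0.05 0 0 0 0.4;0 0 0.1 0 0 0 0.4;0 0 0.1 0 0 0 0.4"

```text
time: 15.55
tcp_pos: [602.4, 223.1, 118.2]
ee_rot: [[-0.879, 0.477, -0.0], [0.477, 0.879, -0.0], [0.0, -0.0, -1.0]]
wrist_force: [0.8, -0.4, -2.7]
gripper_width: 0.693
finger_force: 65.6
```

Emit:
servo_tool --steps "0 0 0.05 0 0 0 0.4;0 0 0.05 0 0 0 0.4;0 0 0.05 0 0 0 0.4"

```text
time: 15.92
tcp_pos: [602.5, 223.2, 118.1]
ee_rot: [[-0.879, 0.477, 0.0], [0.477, 0.879, 0.0], [0.0, 0.0, -1.0]]
wrist_force: [-0.3, -0.4, -1.1]
gripper_width: 0.696
finger_force: 65.6
```

Emit:
servo_tool --steps "0 0 0.05 0 0 0 0.4;0 0 0.05 0 0 0 0.4;0 0 0.05 0 0 0 0.4"

```text
time: 16.3
tcp_pos: [602.6, 223.2, 118.0]
ee_rot: [[-0.879, 0.477, 0.0], [0.477, 0.879, 0.0], [0.0, 0.0, -1.0]]
wrist_force: [-2.5, -0.5, 3.6]
gripper_width: 0.692
finger_force: 66.1
```

Emit:
servo_tool --steps "0 0 0.03 0 0 0 0.4;0 0 0.03 0 0 0 0.4;0 0 0.03 0 0 0 0.4"

```text
time: 16.68
tcp_pos: [602.6, 223.2, 117.9]
ee_rot: [[-0.879, 0.477, -0.0], [0.477, 0.879, 0.0], [0.0, 0.0, -1.0]]
wrist_force: [-3.8, -0.8, 5.8]
gripper_width: 0.702
finger_force: 66.4
```

Seated (about 8 N net). Ease off and nudge toward the ribs to sit flush before releasing.

Emit:
servo_tool --steps "0.05 0 -0.06 0 0 0 0.4;0.1 0 -0.06 0 0 0 0.4;0.1 0 -0.06 0 0 0 0.4"

```text
time: 17.05
tcp_pos: [602.6, 223.2, 118.0]
ee_rot: [[-0.879, 0.477, 0.002], [0.477, 0.879, -0.001], [-0.002, 0.001, -1.0]]
wrist_force: [0.5, -3.0, 3.4]
gripper_width: 0.695
finger_force: 66.3
```

Emit:
servo_tool --steps "0.05 0 0 0 0 0 0.4;0.1 0 0 0 0 0 0.4;0.1 0 0 0 0 0 0.4"

```text
time: 17.42
tcp_pos: [601.9, 224.2, 118.1]
ee_rot: [[-0.879, 0.477, 0.003], [0.477, 0.879, 0.0], [-0.002, 0.002, -1.0]]
wrist_force: [2.9, -2.8, 1.7]
gripper_width: 0.692
finger_force: 66.3
```

Emit:
servo_tool --steps "0.05 0 0 0 0 0 0.4;0.1 0 0 0 0 0 0.4;0.1 0 0 0 0 0 0.4"

```text
time: 17.8
tcp_pos: [601.9, 224.2, 118.2]
ee_rot: [[-0.879, 0.476, 0.005], [0.476, 0.879, -0.0], [-0.004, 0.002, -1.0]]
wrist_force: [5.7, -3.3, 1.7]
gripper_width: 0.694
finger_force: 66.1
```

Emit:
servo_tool --steps "-0.1 0 0 0 0 0 0.4;-0.15 0 0 0 0 0 0.4;-0.15 0 0 0 0 0 0.45;-0.15 0 0 0 0 0 0.55;-0.15 0 0 0 0 0 0.62;-0.15 0 0 0 0 0 0.66;-0.15 0 0 0 0 0 0.7;-0.15 0 0 0 0 0 0.74;-0.15 0 0 0 0 0 0.8;-0.15 0 0 0 0 0 0.9;-0.15 0 0 0 0 0 1;-0.15 0 0 0 0 0 1"

```text
time: 19.3
tcp_pos: [601.0, 223.9, 117.4]
ee_rot: [[-0.879, 0.477, -0.001], [0.477, 0.879, -0.0], [0.0, -0.0, -1.0]]
wrist_force: [0.3, -1.0, 0.2]
gripper_width: 0.999
finger_force: 0.0
```

Emit:
servo_tool --steps "0 0 0 0 0 0 1;0 0 0 0 0 0 1;0 0 0 0 0 0 1;0 0 0 0 0 0 1"

```text
time: 19.8
tcp_pos: [601.2, 223.9, 117.6]
ee_rot: [[-0.879, 0.477, 0.0], [0.477, 0.879, 0.0], [-0.0, 0.0, -1.0]]
wrist_force: [0.2, -0.3, 0.0]
gripper_width: 1.002
finger_force: 0.0
```

```bash
cat > f.py <<'E'
from h import *
o=arm.get_obs();s=snap('wrist');W=cloud(s)
n=np.array([.879,-.477]);t=np.array([.477,.879])
R=np.array(o['ee_rot']);L=(W-o['tcp_pos'])@R
x,y,z=L[...,0],L[...,1],L[...,2];H=W[...,2]
print(o['time'],o['wrist_force'].round(2),o['gripper_width'])
for lo,hi in((140,158),(186,200)):
    k=(H>lo)&(H<hi)&(abs(y)<33)&(x<70)&(x>-110)
    if k.sum()>9: print(lo,k.sum(),'x',np.percentile(x[k],[1,50,99]).round(1),'y',np.percentile(y[k],[1,99]).round(1),'H',np.percentile(H[k],[2,50,98]).round(1))
k=(H>140)&(H<158)&(abs(y)<33)&(x<70)&(x>20)
if k.sum()>9: print('lip plane',np.linalg.lstsq(np.c_[x[k],y[k],np.ones(k.sum())],H[k],rcond=None)[0].round(4))
k=(H>186)&(H<200)&(x<90);print('panel y',np.percentile(y[k],[.5,99.5]).round(1),np.percentile(x[k],[1,99]).round(1))
import sys
cv2.imwrite('pics/'+sys.argv[1]+'.png',s['pixels'][:,:,::-1])
E
python3 f.py w5
```

```text
19.8 [ 0.22 -0.28  0.  ] 1.001890608640701
140 10067 x [-24.2  29.2  60.9] y [-30.4  30.4] H [141.1 150.8 157.9]
186 26575 x [10.3 18.1 56.2] y [-32.2  32.2] H [186.4 193.  199.3]
lip plane [ 1.306000e-01 -3.400000e-03  1.470012e+02]
panel y [-68.7  69.1] [ 1.4 56.2]
```

View pics/w5.png

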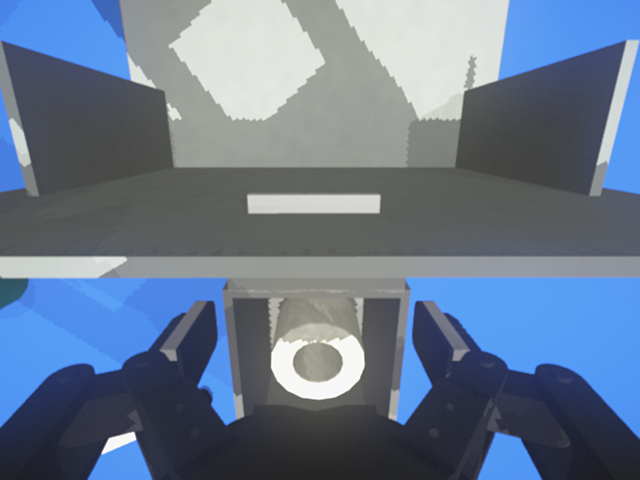

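Released: the bin hangs with the roll inside at (318,358), fingers clear on both sides. Straight up, then a check view.

Emit:
servo_tool --steps "0 0 -0.5 0 0 0 1;0 0 -1.5 0 0 0 1;0 0 -3 0 0 0 1;0 0 -5 0 0 0 1;0 0 -7.5 0 0 0 1;-1 0 -10 0 0 0 1;-2.5 0 -12.5 0 0 0 1;-4 0 -14 0 0 0 1;-4 0 -14 0 0 0 1;-4 0 -14 0 0 0 1;-4 0 -14 0 0 0 1"

```text
time: 21.22
tcp_pos: [635.2, 205.1, 256.4]
ee_rot: [[-0.879, 0.476, -0.002], [0.476, 0.879, -0.0], [0.002, -0.001, -1.0]]
wrist_force: [-0.2, 0.3, -0.6]
gripper_width: 0.998
finger_force: 0.0
```

```bash
cat > g.py <<'E'
from h import *
o=arm.get_obs();s=snap('wrist');W=cloud(s);R=np.array(o['ee_rot'])
L=(W-o['tcp_pos'])@R;x,y,H=L[...,0],L[...,1],W[...,2]
print(o['time'],o['wrist_force'].round(2))
k=(H>186)&(H<200)&(x>60);f=np.percentile(x[k],1);yc=(np.percentile(y[k],.3)+np.percentile(y[k],99.7))/2;print('face x',f,'panel yc',yc)
X=x-f;Y=y-yc
k=(H>141)&(H<160)&(abs(Y)<33)&(X>-130)&(X<-19)
print('rim X',np.percentile(X[k],[.5,99.5]).round(1),'Y',np.percentile(Y[k],[.5,99.5]).round(1),'plane',np.linalg.lstsq(np.c_[X[k]+70,Y[k],np.ones(k.sum())],H[k],rcond=None)[0].round(4))
for lo in range(-22,0,2):
    k=(X>=lo)&(X<lo+2)&(abs(Y)<16)&(H>100)&(H<186)
    j=(X>=lo)&(X<lo+2)&(abs(Y)>20)&(abs(Y)<27)&(H>100)&(H<186)
    print(lo,np.median(H[k]).round(1),np.median(H[j]).round(1))
cv2.imwrite('pics/w6.png',s['pixels'][:,:,::-1])
for n in('side','top'): 
    s2=snap(n); cv2.imwrite(f'pics/{n}2.png',s2['pixels'][:,:,::-1])
    if n=='side': a=cv2.resize(s2['pixels'][70:230,205:345,::-1],(420,480),interpolation=2)
cv2.imwrite('pics/end.png',np.hstack([cv2.resize(cv2.imread('pics/w6.png')[60:420,170:470],(380,480)),a]))
E
python3 g.py
```

```text
21.225 [-0.16  0.3  -0.62]
face x 90.45061442269551 panel yc -0.012000388698261588
rim X [-122.2  -19. ] Y [-29.1  30.8] plane [6.250000e-02 2.000000e-04 1.478145e+02]
-22 151.3 151.3
-20 151.4 151.5
-18 151.5 151.3
-16 151.5 151.7
-14 157.6 151.7
-12 161.1 151.9
-10 163.5 151.3
-8 166.3 127.6
-6 169.3 127.6
-4 172.0 127.5
-2 174.6 131.0
```

View pics/end.png

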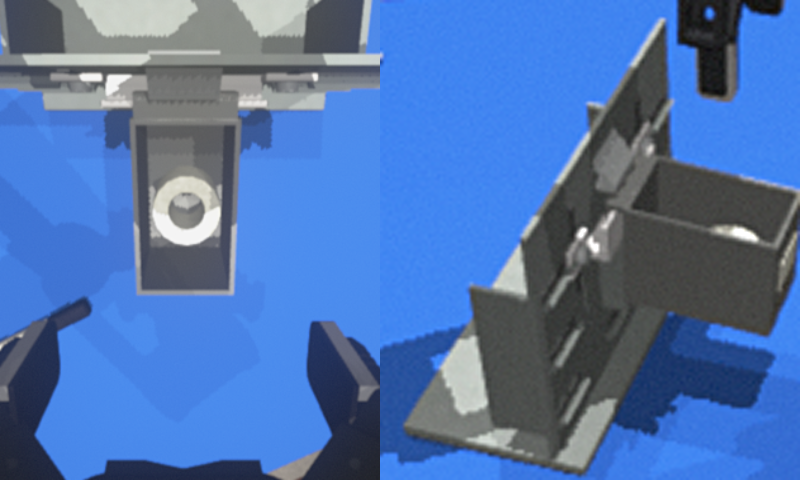

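```bash
sed -i '/^cv2.imwrite/,$d' g.py
cat >> g.py <<'E'
for a in (-124,-120,-110,-90,-60,-40,-24):
    k=(X>=a)&(X<a+4)&(abs(Y)<31.5)&((abs(Y)>28)|(a<-119))&(H>135); print(a,k.sum(),np.percentile(H[k],[50,80,95]).round(1) if k.sum() else '')
E
python3 g.py|tail -7
```

```text
-124 193 [145.3 145.9 146.3]
-120 501 [141.9 145.3 146.2]
-110 27 [145.8 146.2 146.9]
-90 27 [147.1 147.8 148.1]
-60 34 [149.  149.4 150. ]
-40 36 [150.4 150.8 151.2]
-24 27 [151.2 151.7 152.4]
```

```bash
python3 -c "
from station import arm
print(arm.finish_job())"
```

```text
the job is handed in; nothing more can be done
None
```

The job is handed in: the bin hangs central behind the louvre with the keeper out over its lip and the roll still inside, seated with about 8 N; after release it leans on the ribs, front rim about 6 mm low (3.4°).

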